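# Clamp a whistle tube with a turnbuckle tube press

### The arm

A 6-joint arm with a two-finger parallel gripper is mounted at the origin on the work surface. World frame = base frame: x ahead of the robot, y to its left, z up, the work surface at z = 0. Lengths are in mm, angles in rad, forces in N, time in s.
With the tool pointing down it reaches from about 400 to 925 mm from the base axis. Payload 12.5 kg.
Tool frame: the origin (TCP) lies at the very end of the fingers, on their centre line; the grasp point (between the pads) lies 19 mm behind it; z points along the fingers, y is the line along which they close (so a half turn about z gives the same grasp; the last joint's range is limited). The gripper opens to 95 mm and grips with 3 to 60 N. Pads are 20 mm wide; open, the fingers measure 119 mm over their backs; the gripper's body (75 mm by 180 mm) begins 59 mm behind the grasp point.
Start: joints at [1.13, 0.491, 1.559, -0, 1.092, -0.106], TCP at [205.347, 590.322, 214.661] pointing down, gripper open.
Joint ranges: [-3.1, 3.1], [-0.84, 2.19], [0.05, 2.79], [-1.13, 4.28], [0.06, 2.93], [-2.69, 2.69]. Speed limits (rad/s): [2.22, 2.22, 2.79, 3.14, 3.14, 3.14].

### API

Orientations are given as [roll, pitch, yaw] about the fixed x, y, z axes, in that order (R = Rz(yaw) Ry(pitch) Rx(roll)).
In Python, from cell import * gives the robot as it stands.
- The arm moves only by the tool step_arm, never from a script. Its argument "plan" is a list of rows, each an object of numbers: "x", "y", "z": the shift along the tool's x, y, z in units of 25 mm (1.0 is 25 mm); "rx", "ry", "rz": the turn, a rotation vector about the tool's x, y, z in units of 0.1 rad (1.0 is 0.1 rad). In form: [{"x": .., "y": .., "z": .., "rx": .., "ry": .., "rz": ..}, ...]. A call has exactly 10 rows; each row shifts and turns the commanded pose from where the row before left it, along the tool's axes as they then stand; what a row does not reach is not made up. A row lasts 1/12 s, in which the tool goes at most 41.7 mm and 7.16 degrees, less where a joint would pass 70% of its speed; a pose out of reach is approached as far as the arm can. A call with a number of a shift or a turn outside -1 to 1 is refused whole. A call with a gripper value outside its range is refused whole. "jaw" is the closure, from -1 (fully open) to 1 (shut), so that 0 is half open, set as the call begins (left out, the last holds). The fingers move at their own pace and stop on an object; the grip force is fixed at half the most. Time passes only in rows, so rows that do not move let the fingers close, or fill a call up. It gives the time, the measured TCP pose, the force, the opening and the grip force at its end, in the units of the state.
- state(): the state, without advancing time (a new reading comes with each control period).
- read_camera(name): name is "scene" or "top" or "wrist"; returns a dict with "image" (420x560x3 uint8, red, green, blue), "depth" (420x560 float32, mm along the optical axis (not along the pixel's ray), 0 where there is no reading), "vfov" (degrees; the focal length in pixels is half the picture's height over the tangent of half this angle, whatever the lens; pixels are square), "cx", "cy" (the principal point, pixels), "R" (3x3) and "t" (3): a world point X has camera coordinates R X + t. Camera axes: x right, y down, z forward; pixel columns grow to the right and rows downward; lengths in mm; the calibration is good to about 2 mm. A picture is of the moment at which its call begins.
- job_done(): hands the job in; it is judged then, once.
The state is a dict: "t": time; "joints": joint angles; "qvel": joint speeds; "tau": joint torques, N m; "eef_pos": TCP position; "tcp_rot": TCP orientation; "ft_force": force on the tool from outside, world axes, zero at the start; "moment": the same for the moment, N m; "opening": opening from 0.0 (shut) to 1.0 (fully open); "grip_force": force on a finger pad.
Only numpy, scipy, OpenCV 4.12 (cv2) and the standard library are available. Lean on these libraries where they do the work, as an engineer would, in place of code of your own. Each camera call takes 0.05 s, during which the arm holds its last target. There are 200 camera calls.

### The job

Squeeze the two snap tabs of the grey guard together to unclip it from the tube press, lift it off and stand it upright in the middle of the cork mat. Then turn the brass turnbuckle sleeve by its spokes until both cork-faced jaws have drawn in and bear on the two ends of the whistle tube, with the tube still lying in its cradle. Leave the other things on the bench where they are.

Things in the scene. Friction and masses are not known exactly. Their poses are not given: they have to be found in the camera images.
- press: Tube press fixed to the bench: dark steel plate 165 x 300 x 12 mm, spanning x -60 to +105 mm, y -150 to +150 mm of its frame. Origin: at bench level under the middle of the sleeve. y axis along the sleeve; x axis points across it to the side where the tube lies in two wooden V blocks (x = +75, y = +-45 mm). z up.
- sleeve_centre (a point): Middle of the turnbuckle sleeve on its axis (along the press's y), 60 mm above the bench, axes as the press. Sleeve: brass barrel 24 mm across, 128 mm long. Four steel spokes with round ends, 8 mm thick, 90 degrees apart, stand at its middle, reaching 32 mm from the axis, in a 60 mm wide gap between two aluminium cheeks (y = +-30 to +-42 mm, 70 mm along x, tops 100 mm above the bench).
- sleeve (a joint): Turn of the sleeve, rad. Grows as its upper spokes are pushed towards the press's +x (tube) side, drawing both jaws in at once, 4.24 mm each per rad. A spoke is straight up at 0 and every multiple of pi/2. Starts 0 to 2.4; jaws meet the tube at 4.71, where it gets hard to turn. Friction 0.06 N m (2 N at a spoke tip); stays where left. Push spoke after spoke with a fingertip from above.
- jaw_left: Sliding brass jaw on the press's +y side. Origin: centre of its cork face (32 x 34 mm), which faces -y in line with the tube, 40 mm above the bench; axes as the press. The sleeve moves it from y = +110 mm (open) to +90 mm. Block behind the face reaches up to 78 mm above the bench.
- jaw_right: The same on the press's -y side: its cork face looks to +y and moves from y = -110 mm (open) to -90 mm.
- guard: Clip-on grey guard over the spokes, on the cheeks. Top plate 80 (x) by 86 (y) mm, its upper face 38 mm above the origin; two 3 mm skirts along x = +-38.5 mm reach down to the origin's level and are its feet when set down. Origin: centre of the plane of the feet, 66 mm above the bench when clipped on; y along the sleeve, z up. About 0.18 kg. Hooks hold it until the tabs are squeezed.
- guard_grip (a point): Midway between the guard's two snap tabs, 56 mm above its origin. Tabs rise 40 to 68 mm above the origin, 24 mm wide along x, outer faces 60 mm apart along the guard's y. Squeezed together (8 mm each, to 44 mm over both; 4 to 8 N, then a firm stop) they free the hooks; then the guard lifts straight up. Let go, they spring out again.
- mat: Cork mat 120 x 120 x 4 mm fixed on the bench, where the guard is to be set down. Origin: centre of its underside, on the bench; z up.
- tube: Pitted brass whistle tube, 13 mm across, 180 mm long, lying loose in the press's V cradle between the jaws. Origin: mid-length on its axis, 40 mm above the bench; y axis along the tube.
- oil: Bystander: oil bottle, 44 mm across, 140 mm tall, standing near the cork mat. Origin: centre of its foot.
- stone: Bystander: grey stone honing block 150 x 50 x 28 mm. Origin: centre of its underside.
- tin: Bystander: round tin 52 mm across, 50 mm tall, near the stone. Origin: centre of its foot.
- plug: Bystander: yew fipple plug, a 12 x 30 x 12 mm wooden block lying on the press's base plate on the robot's side. Origin: centre of its underside.
- scribe: Bystander: bent steel scribe about 145 mm long, 7 mm thick, lying on the bench in front of the press. Origin: near its middle, on the bench.
- whistle: Bystander: finished tin whistle about 260 mm long, 18 mm thick, lying on the bench to one side. Origin: under its middle.
- brush: Bystander: hand brush lying on the bench to the other side. Origin: under its middle.
- mandrel: Bystander: slim tapered steel mandrel standing upright on the bench just off the press's +y end, 32 mm across at the foot, 130 mm tall. Origin: centre of its foot.
Mind the look-alikes: they are no part of the job. Leave any blue or orange look-alike of the guard alone.

How it is judged:
By the outcome, as a careful person would: the job done as asked, in the order asked, and still so for the second after the job is handed in, with the robot touching nothing.
It also fails if it takes over 64 s, if anything falls off the work surface, if the arm or the gripper's body presses on something with over 40 N, if the wrist force passes 120 N, or if a joint passes its speed limit or range.

## Working session

There is one attempt and no reset: what is moved stays moved. The work goes in short steps, Python scripts to look and compute and a tool call to move; the robot and the scene stay as the last step left them, time stands still between calls to the robot, and variables do not carry over. Pictures are saved under pics/ and viewed, at most 10 in all, crops included, and the job is handed in when it is done.

Besides the shell and the picture viewer there is one more tool, called after "Request:" as name(argument=value, ...), one argument or row to a line, values as JSON. step_arm: Moves the arm, as the interface text tells. Shifts and turns lie within -1 to 1; 1 stands for 25 mm of shift or 0.1 rad of turn. Its arguments: {"type":"object","properties":{"plan":{"type":"array","items":{"type":"object","properties":{"x":{"type":"number"},"y":{"type":"number"},"z":{"type":"number"},"rx":{"type":"number"},"ry":{"type":"number"},"rz":{"type":"number"}}}},"jaw":{"type":"number"}},"required":["plan"]}

```bash
mkdir -p pics; cat > h.py <<'E'
from cell import *
import numpy as np, cv2, pickle
def shot(n,name):
    c=read_camera(n); cv2.imwrite(f'pics/{name}.png',c['image'][:,:,::-1]); pickle.dump(c,open(name+'.pkl','wb')); return c
def load(name): return pickle.load(open(name+'.pkl','rb'))
def pts(c):
    d=c['depth']; f=d.shape[0]/2/np.tan(np.radians(c['vfov'])/2)
    v,u=np.indices(d.shape); P=np.stack([(u-c['cx'])*d/f,(v-c['cy'])*d/f,d],-1)
    return (P-c['t'])@c['R']
def ray(c,u,v,z):
    f=c['image'].shape[0]/2/np.tan(np.radians(c['vfov'])/2)
    d=c['R'].T@np.array([(u-c['cx'])/f,(v-c['cy'])/f,1]); o=-c['R'].T@c['t']
    return o+d*(z-o[2])/d[2]
E
python3 - <<'E'
from h import *
a=shot('top','top0'); b=shot('scene','scene0')
print(a['R'],a['t'],a['vfov'],(a['depth']>0).mean()); print(state())
E
```

```text
[[ 0.01002964 -0.99992456  0.00709084]
 [-0.99685727 -0.01055563 -0.07851212]
 [ 0.07858105 -0.0062811  -0.99688794]] [ -15.89515876  539.20503871 1442.38361952] 43.3683956331378 0.9957993197278912
{'t': 0.1, 'joints': array([ 1.13039448e+00,  4.91467346e-01,  1.55942312e+00, -1.99602398e-05,
        1.09169507e+00, -1.05581341e-01]), 'qvel': array([ 0.00179114, -0.00311701,  0.00035059,  0.00172115,  0.00049425,
       -0.00076888]), 'tau': array([ 2.45821029e-03, -6.13621473e+01, -2.58608258e+01,  6.93506864e-02,
        4.70368832e-02, -3.35136633e-05]), 'eef_pos': array([205.24753806, 590.0922353 , 214.12810429]), 'tcp_rot': array([-3.14060343e+00, -8.70300557e-05,  2.80678132e+00]), 'ft_force': array([-0.309451  , -1.09399341,  0.34014312]), 'moment': array([0.00965416, 0.01860386, 0.04510358]), 'grip_force': 0.0, 'opening': 1.000341530207328}
```

View pics/top0.png

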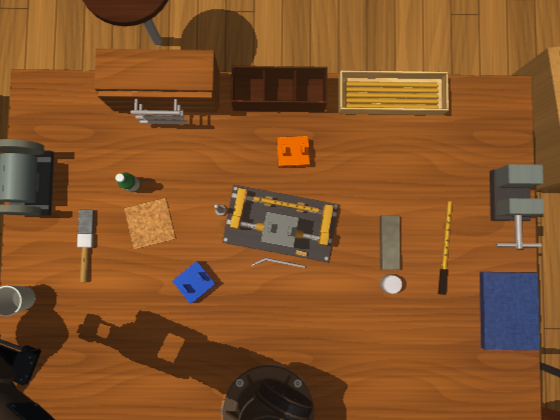

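View pics/scene0.png

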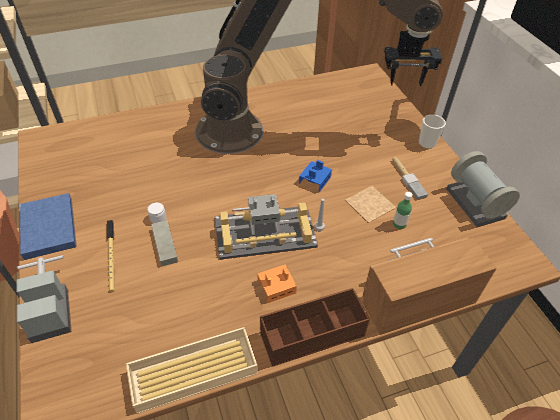

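The top view shows the press at about (280,222) with the grey guard at (281,229), the tube on the far side at (283,203), the mandrel at (221,210), the mat at (150,223) and the oil bottle at (127,182). The blue guard at (194,282) and the orange one at (293,151) are look-alikes. Next I measure the guard and mat.

```bash
python3 - <<'E'
from h import *
c=load('top0'); P=pts(c); I=c['image'].astype(int)
v,u=np.indices(P.shape[:2])
box=(u>215)&(u<345)&(v>180)&(v<266)
def rect(m,n):
    q=P[m][:,:2].astype(np.float32); r=cv2.minAreaRect(q); print(n,m.sum(),r,P[m][:,2].mean())
z=P[...,2]
rect(box&(u>255)&(u<305)&(v>205)&(v<250)&(abs(z-104)<7),'guardtop')
m=box&(u>255)&(u<305)&(v>205)&(v<250)&(z>113)
n,l,s,ce=cv2.connectedComponentsWithStats(m.astype(np.uint8))
for i in range(1,n):
    if s[i,4]>3: print('tab',s[i],P[l==i].mean(0),P[l==i].max(0))
rect(box&(abs(z-12)<5)&(I.max(-1)<110),'plate')
mat=(u>118)&(u<182)&(v>192)&(v<255)
hsv=cv2.cvtColor(c['image'],cv2.COLOR_RGB2HSV)
mm=mat&(I.sum(-1)>330)
rect(mm,'mat-bright'); print(np.median(P[mm],0), hsv[223,150], hsv[223,190])
ob=(u>108)&(u<148)&(v>165)&(v<195)&(z>20); print('oil',P[ob].mean(0),P[ob].min(0),P[ob].max(0))
md=(u>210)&(u<230)&(v>198)&(v<220)&(z>20); print('mandrel',P[md].mean(0),P[md].min(0),P[md].max(0))
bl=(u>165)&(u<220)&(v>255)&(v<305)&(z>15); print('blue',P[bl].min(0),P[bl].max(0))
# brass jaws/tube
br=box&(hsv[...,0]>15)&(hsv[...,0]<30)&(hsv[...,1]>140)&(z>60)&(z<85)
n,l,s,ce=cv2.connectedComponentsWithStats(br.astype(np.uint8))
for i in range(1,n):
    if s[i,4]>20: print('brass',s[i],P[l==i].mean(0)); rect(l==i,'')
im=cv2.resize(c['image'][175:270,110:350],None,fx=3.3,fy=3.3,interpolation=cv2.INTER_CUBIC); cv2.imwrite('pics/crop0.png',im[:,:,::-1])
E
```

```text
guardtop 922 ((492.564697265625, -25.365089416503906), (86.03854370117188, 79.83707427978516), 79.94927978515625) 103.39318154101053
tab [268 222   5  10  30] [4.96640516e+02 3.85611360e-01 1.33664514e+02] [509.44299308   5.38357467 140.30185758]
tab [288 226   5  10  34] [488.06829597 -50.60898694 131.17552724] [499.62458913 -45.68087409 135.52517497]
plate 3177 ((516.1820068359375, -21.246002197265625), (316.5321044921875, 164.87771606445312), 79.95482635498047) 11.612407101457197
mat-bright 1781 ((505.4356994628906, 204.80870056152344), (418.4355163574219, 144.53585815429688), 87.55989074707031) 7.564230496770231
[510.6776814  338.95802353   3.41463018] [ 15 161 207] [ 14 195 162]
oil [612.75556776 371.78787108 110.95538175] [424.32587199  -1.1425509   22.21501431] [ 639.64729669  405.1039112  1480.34167835]
mandrel [540.64860019 128.44008647 161.93421088] [424.32587199  -1.1425509   21.15690404] [ 554.60517059  143.4601648  1480.34167835]
blue [293.44532624  -1.1425509   21.26999609] [ 424.32587199  262.39444891 1480.34167835]
brass [231 215  10  14 101] [513.63942337  93.41249089  76.35579393]
 101 ((513.843017578125, 93.20573425292969), (22.10091209411621, 32.217613220214844), 81.3075942993164) 76.35579392693428
brass [256 223   8   8  55] [501.17281238  28.1189167   68.17840852]
 55 ((500.94317626953125, 28.527759552001953), (18.99713706970215, 19.088695526123047), 89.87747192382812) 68.1784085222521
brass [296 229   8   9  51] [482.93219922 -77.2419109   69.32774919]
 51 ((482.48895263671875, -76.90718841552734), (17.771169662475586, 20.971017837524414), 69.95088958740234) 69.32774918670374
brass [319 232  11  13 104] [ 471.43075372 -143.08473396   76.43585861]
 104 ((471.63372802734375, -143.54298400878906), (22.269351959228516, 31.751968383789062), 77.83954620361328) 76.43585860670994
```

View pics/crop0.png

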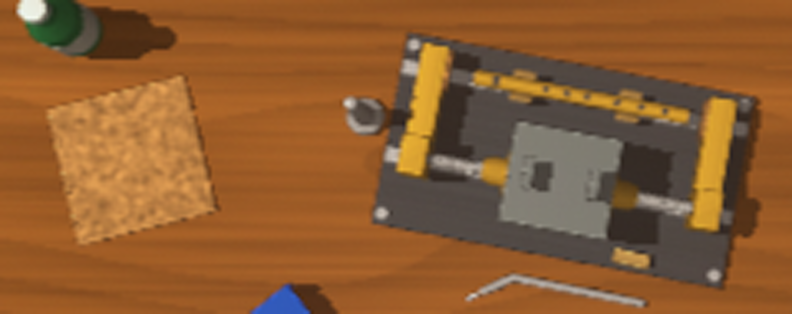

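The crop shows the mat's corners at crop (47,110), (185,76), (217,210) and (80,244). The guard's tabs are at (538,177) and (603,187), and the press y axis points to the left and slightly up.

```bash
cat >> h.py <<'E'
def go(x,y,z,yaw,s=None,n=None):
    "tool-frame units from the present pose to the target; round numbers for the plan"
    from scipy.spatial.transform import Rotation as Ro
    s=s or state(); R=Ro.from_euler('xyz',s['tcp_rot']); 
    d=R.inv().apply(np.array([x,y,z])-s['eef_pos'])/25
    w=(R.inv()*Ro.from_euler('xyz',[np.pi,0,yaw])).as_rotvec()/.1
    print('units total xyz',d.round(2),'r',w.round(2))
E
python3 - <<'E'
from h import *
c=load('top0'); P=pts(c)
C=np.array([ray(c,110+a/3.3,175+b/3.3,4)[:2] for a,b in [(47,110),(185,76),(217,210),(80,244)]])
print('mat',C.mean(0),C); e=C[0]-C[1]; print('edge dir',np.degrees(np.arctan2(e[1],e[0])))
v,u=np.indices(P.shape[:2]);z=P[...,2]
for n,b in dict(oil=(108,148,165,200),mandrel=(210,230,198,222),blue=(165,220,255,305)).items():
    m=(u>b[0])&(u<b[1])&(v>b[2])&(v<b[3])&(z>15)&(z<200); print(n,P[m].min(0),P[m].max(0))
go(492.4,-25.2,214,2.966)
E
```

```text
mat [509.66447745 335.82494087] [[551.21996621 409.27747483]
 [581.4893431  293.0873236 ]
 [467.89729151 263.10396334]
 [438.05130899 377.83100171]]
edge dir 104.6018976770253
oil [597.29325841 362.06986183  15.64375599] [639.64729669 405.1039112  145.09245201]
mandrel [517.86591469 114.68091496  15.00011821] [562.27315291 151.10454273 135.89518249]
blue [293.44532624 147.8023546   21.26999609] [406.81137521 262.39444891  72.23989408]
units total xyz [-18.94 -19.47   0.02] r [-0.01 -0.   -1.59]
```

Request:
step_arm(
  plan=[
    {"rz":-0.8},
    {"rz":-0.8},
    {"x":-1,"y":-0.8},
    {"x":-1,"y":-0.8},
    {"x":-1,"y":-0.8},
    {"x":-1,"y":-0.8},
    {"x":-1,"y":-0.8},
    {"x":-1,"y":-0.8},
    {"x":-1,"y":-0.8},
    {"x":-1,"y":-0.8},
  ],
  jaw=-1,
)

```text
schema error: expected keys x, y, z, rx, ry, rz
```

Request:
step_arm(
  plan=[
    {"x":-0.9,"y":-1},
    {"x":-0.9,"y":-1},
    {"x":-0.9,"y":-1},
    {"x":-0.9,"y":-1},
    {"x":-0.9,"y":-1},
    {"x":-0.9,"y":-1},
    {"x":-0.9,"y":-1},
    {"x":-0.9,"y":-1},
    {"x":-0.4,"y":-1},
    {"y":-1},
  ],
)

```text
schema error: expected keys x, y, z, rx, ry, rz
```

Request:
step_arm(
  plan=[
    {"y":-1},
    {"y":-1},
    {"y":-1},
    {"y":-1},
    {"y":-1},
    {"y":-0.8},
    {},
    {},
    {},
    {},
  ],
)

```text
schema error: expected keys x, y, z, rx, ry, rz
```

```bash
python3 - <<'E'
from h import *
c=shot('wrist','wr0'); P=pts(c); z=P[...,2]; print(state()['t'],state()['eef_pos'],state()['tcp_rot'])
m=(z>122)&(z<140)&(abs(P[...,0]-492)<60)&(abs(P[...,1]+25)<60)
n,l,s,ce=cv2.connectedComponentsWithStats(m.astype(np.uint8))
for i in range(1,n):
    if s[i,4]>20: print(s[i],P[l==i].mean(0))
m=(abs(z-104)<4)&(abs(P[...,0]-492)<60)&(abs(P[...,1]+25)<60)
print(m.sum(),cv2.minAreaRect(P[m][:,:2].astype(np.float32)))
go(492.4,-25.2,109,2.966)
E
```

```text
0.15 [205.26770467 590.12961848 214.20591748] [-3.14073999e+00 -7.84221891e-05  2.80681282e+00]
0 ((0.0, 0.0), (0.0, 0.0), 0.0)
units total xyz [-18.93 -19.47   4.22] r [-0.01 -0.   -1.59]
```

View pics/wr0.png

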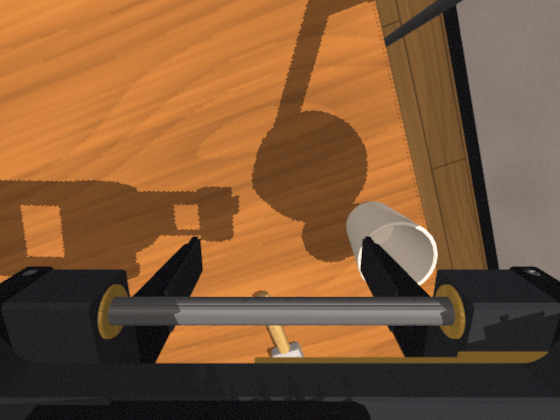

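The arm has not moved: the wrist view shows only bare bench and the fingers at (190,250) and (375,250). Every row needs all six keys.

Request:
step_arm(
  plan=[
    {"x":0,"y":0,"z":0,"rx":0,"ry":0,"rz":-0.8},
    {"x":0,"y":0,"z":0,"rx":0,"ry":0,"rz":-0.8},
    {"x":-1,"y":-0.8,"z":0,"rx":0,"ry":0,"rz":0},
    {"x":-1,"y":-0.8,"z":0,"rx":0,"ry":0,"rz":0},
    {"x":-1,"y":-0.8,"z":0,"rx":0,"ry":0,"rz":0},
    {"x":-1,"y":-0.8,"z":0,"rx":0,"ry":0,"rz":0},
    {"x":-1,"y":-0.8,"z":0,"rx":0,"ry":0,"rz":0},
    {"x":-1,"y":-0.8,"z":0,"rx":0,"ry":0,"rz":0},
    {"x":-1,"y":-0.8,"z":0,"rx":0,"ry":0,"rz":0},
    {"x":-1,"y":-0.8,"z":0,"rx":0,"ry":0,"rz":0},
  ],
  jaw=-1,
)

```text
t: 0.98
eef_pos: [375.2, 396.6, 214.6]
tcp_rot: [-3.142, -0.0, 2.967]
ft_force: [0.4, -0.0, 0.8]
opening: 0.999
grip_force: 0.0
```

Request:
step_arm(
  plan=[
    {"x":-0.9,"y":-1,"z":0,"rx":0,"ry":0,"rz":0},
    {"x":-0.9,"y":-1,"z":0,"rx":0,"ry":0,"rz":0},
    {"x":-0.9,"y":-1,"z":0,"rx":0,"ry":0,"rz":0},
    {"x":-0.9,"y":-1,"z":0,"rx":0,"ry":0,"rz":0},
    {"x":-0.9,"y":-1,"z":0,"rx":0,"ry":0,"rz":0},
    {"x":-0.9,"y":-1,"z":0,"rx":0,"ry":0,"rz":0},
    {"x":-0.9,"y":-1,"z":0,"rx":0,"ry":0,"rz":0},
    {"x":-0.9,"y":-1,"z":0,"rx":0,"ry":0,"rz":0},
    {"x":-0.4,"y":-1,"z":0,"rx":0,"ry":0,"rz":0},
    {"x":0,"y":-1,"z":0,"rx":0,"ry":0,"rz":0},
  ],
)

```text
t: 1.82
eef_pos: [519.6, 116.9, 214.2]
tcp_rot: [3.142, 0.0, 2.966]
ft_force: [-0.7, 0.9, -0.2]
opening: 1.0
grip_force: 0.0
```

Request:
step_arm(
  plan=[
    {"x":0,"y":-1,"z":0,"rx":0,"ry":0,"rz":0},
    {"x":0,"y":-1,"z":0,"rx":0,"ry":0,"rz":0},
    {"x":0,"y":-1,"z":0,"rx":0,"ry":0,"rz":0},
    {"x":0,"y":-1,"z":0,"rx":0,"ry":0,"rz":0},
    {"x":0,"y":-1,"z":0,"rx":0,"ry":0,"rz":0},
    {"x":0,"y":-0.8,"z":0,"rx":0,"ry":0,"rz":0},
    {"x":0,"y":0,"z":0,"rx":0,"ry":0,"rz":0},
    {"x":0,"y":0,"z":0,"rx":0,"ry":0,"rz":0},
    {"x":0,"y":0,"z":0,"rx":0,"ry":0,"rz":0},
    {"x":0,"y":0,"z":0,"rx":0,"ry":0,"rz":0},
  ],
)

```text
t: 2.65
eef_pos: [493.0, -23.3, 214.6]
tcp_rot: [3.141, -0.0, 2.968]
ft_force: [-0.5, 0.2, -1.0]
opening: 0.998
grip_force: 0.0
```

```bash
python3 - <<'E'
from h import *
c=shot('wrist','wr1'); P=pts(c); z=P[...,2]; print(state()['t'],state()['eef_pos'],state()['tcp_rot'])
m=(z>122)&(z<140)&(abs(P[...,0]-492)<60)&(abs(P[...,1]+25)<60)
n,l,s,ce=cv2.connectedComponentsWithStats(m.astype(np.uint8))
for i in range(1,n):
    if s[i,4]>20: print(s[i],P[l==i].mean(0))
m=(abs(z-104)<4)&(abs(P[...,0]-492)<60)&(abs(P[...,1]+25)<60)
print(m.sum(),cv2.minAreaRect(P[m][:,:2].astype(np.float32)))
go(492.4,-25.2,109,2.966)
E
```

```text
2.7 [492.97259771 -23.23688705 214.56033323] [ 3.14141824e+00 -9.42548014e-05  2.96785030e+00]
[244 195  11  30 306] [486.358866   -47.97942504 132.28356852]
[305 194  11  31 310] [495.31207129   2.40816085 131.97149485]
6771 ((491.9747009277344, -22.968185424804688), (86.32145690917969, 79.51277923583984), 79.80218505859375)
units total xyz [ 0.01 -0.08  4.22] r [ 0.   -0.    0.02]
```

View pics/wr1.png

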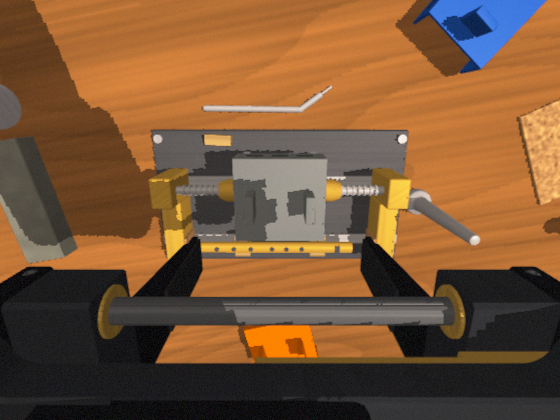

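The wrist view shows the tabs at (249,210) and (310,209), centred between the fingers. Now I go down and squeeze.

Request:
step_arm(
  plan=[
    {"x":0.04,"y":-0.02,"z":0.8,"rx":0,"ry":0,"rz":0},
    {"x":0,"y":0,"z":0.8,"rx":0,"ry":0,"rz":0},
    {"x":0,"y":0,"z":0.8,"rx":0,"ry":0,"rz":0},
    {"x":0,"y":0,"z":0.8,"rx":0,"ry":0,"rz":0},
    {"x":0,"y":0,"z":0.6,"rx":0,"ry":0,"rz":0},
    {"x":0,"y":0,"z":0.4,"rx":0,"ry":0,"rz":0},
    {"x":0,"y":0,"z":0,"rx":0,"ry":0,"rz":0},
    {"x":0,"y":0,"z":0,"rx":0,"ry":0,"rz":0},
    {"x":0,"y":0,"z":0,"rx":0,"ry":0,"rz":0},
    {"x":0,"y":0,"z":0,"rx":0,"ry":0,"rz":0},
  ],
)

```text
t: 3.53
eef_pos: [492.2, -24.2, 110.4]
tcp_rot: [3.141, 0.001, 2.967]
ft_force: [0.3, -0.2, -0.3]
opening: 0.996
grip_force: 0.0
```

Request:
step_arm(
  plan=[
    {"x":0,"y":0,"z":0,"rx":0,"ry":0,"rz":0},
    {"x":0,"y":0,"z":0,"rx":0,"ry":0,"rz":0},
    {"x":0,"y":0,"z":0,"rx":0,"ry":0,"rz":0},
    {"x":0,"y":0,"z":0,"rx":0,"ry":0,"rz":0},
    {"x":0,"y":0,"z":0,"rx":0,"ry":0,"rz":0},
    {"x":0,"y":0,"z":0,"rx":0,"ry":0,"rz":0},
    {"x":0,"y":0,"z":0,"rx":0,"ry":0,"rz":0},
    {"x":0,"y":0,"z":0,"rx":0,"ry":0,"rz":0},
    {"x":0,"y":0,"z":0,"rx":0,"ry":0,"rz":0},
    {"x":0,"y":0,"z":0,"rx":0,"ry":0,"rz":0},
  ],
  jaw=1,
)

```text
t: 4.37
eef_pos: [491.9, -24.4, 110.0]
tcp_rot: [3.142, 0.0, 2.967]
ft_force: [-2.6, -0.5, 7.6]
opening: 0.446
grip_force: 30.0
```

Request:
step_arm(
  plan=[
    {"x":0,"y":0,"z":-0.1,"rx":0,"ry":0,"rz":0},
    {"x":0,"y":0,"z":-0.1,"rx":0,"ry":0,"rz":0},
    {"x":0,"y":0,"z":-0.2,"rx":0,"ry":0,"rz":0},
    {"x":0,"y":0,"z":-0.3,"rx":0,"ry":0,"rz":0},
    {"x":0,"y":0,"z":-0.4,"rx":0,"ry":0,"rz":0},
    {"x":0,"y":0,"z":-0.4,"rx":0,"ry":0,"rz":0},
    {"x":0,"y":0,"z":-0.4,"rx":0,"ry":0,"rz":0},
    {"x":0,"y":0,"z":-0.4,"rx":0,"ry":0,"rz":0},
    {"x":0,"y":0,"z":-0.4,"rx":0,"ry":0,"rz":0},
    {"x":0,"y":0,"z":-0.4,"rx":0,"ry":0,"rz":0},
  ],
)

```text
t: 5.2
eef_pos: [491.7, -24.3, 188.2]
tcp_rot: [3.141, 0.0, 2.967]
ft_force: [-0.0, 0.7, -1.5]
opening: 0.444
grip_force: 30.0
```

Request:
step_arm(
  plan=[
    {"x":0,"y":0,"z":-1,"rx":0,"ry":0,"rz":0},
    {"x":0,"y":0,"z":-1,"rx":0,"ry":0,"rz":0},
    {"x":0.2,"y":1,"z":0,"rx":0,"ry":0,"rz":0},
    {"x":0.2,"y":1,"z":0,"rx":0,"ry":0,"rz":0},
    {"x":0.2,"y":1,"z":0,"rx":0,"ry":0,"rz":0},
    {"x":0.2,"y":1,"z":0,"rx":0,"ry":0,"rz":0},
    {"x":0.2,"y":1,"z":0,"rx":0,"ry":0,"rz":0},
    {"x":0.2,"y":1,"z":0,"rx":0,"ry":0,"rz":0},
    {"x":0.2,"y":1,"z":0,"rx":0,"ry":0,"rz":0},
    {"x":0.2,"y":1,"z":0,"rx":0,"ry":0,"rz":0},
  ],
)

```text
t: 6.03
eef_pos: [486.8, 180.8, 237.8]
tcp_rot: [3.141, 0.0, 2.967]
ft_force: [1.3, 0.4, -1.4]
opening: 0.442
grip_force: 30.0
```

Request:
step_arm(
  plan=[
    {"x":0.2,"y":1,"z":0,"rx":0,"ry":0,"rz":0},
    {"x":0,"y":1,"z":0,"rx":0,"ry":0,"rz":0},
    {"x":0,"y":1,"z":0,"rx":0,"ry":0,"rz":0},
    {"x":0,"y":1,"z":0,"rx":0,"ry":0,"rz":0},
    {"x":0,"y":1,"z":0,"rx":0,"ry":0,"rz":0},
    {"x":0,"y":0.8,"z":0,"rx":0,"ry":0,"rz":-0.8},
    {"x":0,"y":0.5,"z":0,"rx":0,"ry":0,"rz":-1},
    {"x":0,"y":0,"z":0,"rx":0,"ry":0,"rz":-1},
    {"x":0,"y":0,"z":0,"rx":0,"ry":0,"rz":-1},
    {"x":0,"y":0,"z":0,"rx":0,"ry":0,"rz":-0.5},
  ],
)

```text
t: 6.87
eef_pos: [508.4, 335.9, 237.5]
tcp_rot: [-3.142, -0.0, -2.88]
ft_force: [-0.5, -0.4, -1.6]
opening: 0.441
grip_force: 30.0
```

```bash
python3 - <<'E'
from h import *
c=shot('wrist','wr2'); P=pts(c); z=P[...,2]; print(state()['t'],state()['eef_pos'],state()['tcp_rot'])
hsv=cv2.cvtColor(c['image'],cv2.COLOR_RGB2HSV)
p=shot('top','top1');Q=pts(p);zz=Q[...,2]
m=(abs(Q[...,0]-510)<70)&(abs(Q[...,1]-336)<70)&(zz>150)&(zz<300)
go(509.7,335.8,48,3.397)
E
```

```text
6.9167 [508.42641808 335.77003981 237.56350904] [ 3.14157050e+00 -1.21997405e-04 -2.87930279e+00]
units total xyz [-0.05 -0.01  7.58] r [ 0.   -0.    0.01]
```

View pics/wr2.png

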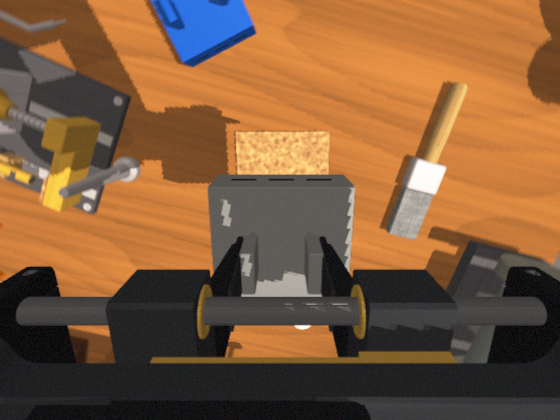

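The wrist view shows the guard (columns 210–353) centred and square over the mat (columns 236–329, near edge at row 131). I lower it now.

```bash
python3 - <<'E'
from h import *
c=load('wr2'); print(ray(c,282.5,131,4), ray(c,236,150,4), ray(c,329,150,4))
E
```

```text
[452.54980164 323.98630003   4.        ] [490.69475487 272.78312617   4.        ] [460.05901478 387.44113175   4.        ]
```

Request:
step_arm(
  plan=[
    {"x":-0.03,"y":0,"z":0.8,"rx":0,"ry":0,"rz":0},
    {"x":0,"y":0,"z":0.8,"rx":0,"ry":0,"rz":0},
    {"x":0,"y":0,"z":0.8,"rx":0,"ry":0,"rz":0},
    {"x":0,"y":0,"z":0.8,"rx":0,"ry":0,"rz":0},
    {"x":0,"y":0,"z":0.8,"rx":0,"ry":0,"rz":0},
    {"x":0,"y":0,"z":0.8,"rx":0,"ry":0,"rz":0},
    {"x":0,"y":0,"z":0.8,"rx":0,"ry":0,"rz":0},
    {"x":0,"y":0,"z":0.6,"rx":0,"ry":0,"rz":0},
    {"x":0,"y":0,"z":0.4,"rx":0,"ry":0,"rz":0},
    {"x":0,"y":0,"z":0.3,"rx":0,"ry":0,"rz":0},
  ],
)

```text
t: 7.8
eef_pos: [509.3, 335.7, 63.9]
tcp_rot: [-3.141, -0.001, -2.888]
ft_force: [-0.3, -0.0, -1.8]
opening: 0.441
grip_force: 30.0
```

Request:
step_arm(
  plan=[
    {"x":0,"y":0.05,"z":0.2,"rx":0,"ry":0,"rz":0},
    {"x":0,"y":0,"z":0.2,"rx":0,"ry":0,"rz":0},
    {"x":0,"y":0,"z":0.1,"rx":0,"ry":0,"rz":0},
    {"x":0,"y":0,"z":0.05,"rx":0,"ry":0,"rz":0},
    {"x":0,"y":0,"z":0.05,"rx":0,"ry":0,"rz":0},
    {"x":0,"y":0,"z":0.03,"rx":0,"ry":0,"rz":0},
    {"x":0,"y":0,"z":0.03,"rx":0,"ry":0,"rz":0},
    {"x":0,"y":0,"z":0,"rx":0,"ry":0,"rz":0},
    {"x":0,"y":0,"z":0,"rx":0,"ry":0,"rz":0},
    {"x":0,"y":0,"z":0,"rx":0,"ry":0,"rz":0},
  ],
)

```text
t: 8.63
eef_pos: [509.1, 337.1, 48.3]
tcp_rot: [3.141, 0.0, -2.886]
ft_force: [0.4, -0.6, -2.0]
opening: 0.442
grip_force: 30.0
```

Request:
step_arm(
  plan=[
    {"x":0,"y":0,"z":0.03,"rx":0,"ry":0,"rz":0},
    {"x":0,"y":0,"z":0.03,"rx":0,"ry":0,"rz":0},
    {"x":0,"y":0,"z":0,"rx":0,"ry":0,"rz":0},
    {"x":0,"y":0,"z":0,"rx":0,"ry":0,"rz":0},
    {"x":0,"y":0,"z":0,"rx":0,"ry":0,"rz":0},
    {"x":0,"y":0,"z":0,"rx":0,"ry":0,"rz":0},
    {"x":0,"y":0,"z":0,"rx":0,"ry":0,"rz":0},
    {"x":0,"y":0,"z":0,"rx":0,"ry":0,"rz":0},
    {"x":0,"y":0,"z":0,"rx":0,"ry":0,"rz":0},
    {"x":0,"y":0,"z":0,"rx":0,"ry":0,"rz":0},
  ],
)

```text
t: 9.47
eef_pos: [509.3, 337.1, 48.0]
tcp_rot: [3.141, 0.001, -2.886]
ft_force: [-3.3, -2.4, 12.3]
opening: 0.443
grip_force: 30.1
```

Contact at 12 N. Open and rise.

Request:
step_arm(
  plan=[
    {"x":0,"y":0,"z":-0.02,"rx":0,"ry":0,"rz":0},
    {"x":0,"y":0,"z":0,"rx":0,"ry":0,"rz":0},
    {"x":0,"y":0,"z":0,"rx":0,"ry":0,"rz":0},
    {"x":0,"y":0,"z":0,"rx":0,"ry":0,"rz":0},
    {"x":0,"y":0,"z":0,"rx":0,"ry":0,"rz":0},
    {"x":0,"y":0,"z":0,"rx":0,"ry":0,"rz":0},
    {"x":0,"y":0,"z":0,"rx":0,"ry":0,"rz":0},
    {"x":0,"y":0,"z":0,"rx":0,"ry":0,"rz":0},
    {"x":0,"y":0,"z":0,"rx":0,"ry":0,"rz":0},
    {"x":0,"y":0,"z":0,"rx":0,"ry":0,"rz":0},
  ],
  jaw=-1,
)

```text
t: 10.3
eef_pos: [509.1, 337.1, 47.1]
tcp_rot: [3.142, -0.0, -2.886]
ft_force: [-0.5, -1.0, -0.2]
opening: 0.994
grip_force: 0.0
```

Request:
step_arm(
  plan=[
    {"x":0,"y":0,"z":-0.4,"rx":0,"ry":0,"rz":0},
    {"x":0,"y":0,"z":-0.6,"rx":0,"ry":0,"rz":0},
    {"x":0,"y":0,"z":-1,"rx":0,"ry":0,"rz":0},
    {"x":0,"y":0,"z":-1,"rx":0,"ry":0,"rz":0},
    {"x":0,"y":0,"z":-1,"rx":0,"ry":0,"rz":0},
    {"x":0,"y":0,"z":-1,"rx":0,"ry":0,"rz":0},
    {"x":0,"y":0,"z":-1,"rx":0,"ry":0,"rz":0},
    {"x":0,"y":0,"z":0,"rx":0,"ry":0,"rz":1},
    {"x":0,"y":0,"z":0,"rx":0,"ry":0,"rz":1},
    {"x":0,"y":0,"z":0,"rx":0,"ry":0,"rz":1},
  ],
)

```text
t: 11.13
eef_pos: [509.1, 337.0, 198.6]
tcp_rot: [3.141, 0.001, 3.092]
ft_force: [0.1, -0.1, -0.8]
opening: 1.0
grip_force: 0.0
```

```bash
python3 - <<'E'
from h import *
c=shot('top','top2'); P=pts(c); z=P[...,2]; I=c['image']
v,u=np.indices(z.shape)
m=(abs(P[...,0]-492)<40)&(abs(P[...,1]+24)<32)&(z>72)&(z<97)&(abs(P[...,0]-492)<38)
y=np.array([.1745,.9847]);x=np.array([.9847,-.1745])
Q=P[m][:,:2]-[491.8,-24]; q=np.c_[Q@x,Q@y,P[m][:,2]-60]
q=q[abs(q[:,1])<12]; print(q.round(0)[:60])
s=state(); print(s['eef_pos'],s['tcp_rot'],s['t'])
cv2.imwrite('pics/crop2.png',cv2.resize(I[175:270,110:350],None,fx=3.3,fy=3.3,interpolation=cv2.INTER_CUBIC)[:,:,::-1])
E
```

```text
[[ 21.   2.  16.]
 [ 21.  -1.  27.]
 [ 21.  -3.  26.]
 [ 18.   1.  30.]
 [ 19.  -1.  20.]
 [ 19.  -4.  19.]
 [ 16.   1.  21.]
 [ 16.  -2.  25.]
 [ 17.  -4.  21.]
 [ 12.   5.  17.]
 [ 13.   0.  19.]
 [ 14.  -2.  17.]
 [ 14.  -5.  19.]
 [  9.   8.  15.]
 [ 10.   5.  15.]
 [ 10.   2.  16.]
 [ 11.  -3.  15.]
 [ 12.  -8.  15.]
 [  6.   7.  19.]
 [  7.   4.  13.]
 [  8.   2.  16.]
 [  8.  -1.  13.]
 [ 10.  -9.  14.]
 [  5.   4.  14.]
 [  6.  -4.  12.]
 [  0.  11.  14.]
 [  1.   9.  18.]
 [  2.   3.  14.]
 [  2.   1.  16.]
 [  3.  -2.  13.]
 [  4.  -7.  15.]
 [ -2.  11.  17.]
 [ -1.   6.  13.]
 [ -1.   3.  14.]
 [ -0.   0.  16.]
 [  1.  -7.  19.]
 [  2. -10.  14.]
 [ -4.   5.  18.]
 [ -3.  -0.  13.]
 [ -2.  -3.  13.]
 [ -1.  -8.  16.]
 [ -1. -11.  14.]
 [ -7.   7.  15.]
 [ -6.   2.  14.]
 [ -5.  -1.  14.]
 [ -5.  -3.  13.]
 [ -4.  -8.  16.]
 [ -3. -11.  12.]
 [ -9.   2.  14.]
 [ -8.  -1.  13.]
 [-11.   1.  14.]
 [-11.  -2.  18.]
 [-10.  -4.  14.]
 [-14.   1.  16.]
 [-14.  -2.  20.]
 [-13.  -5.  13.]
 [-17.   3.  14.]
 [-17.   0.  23.]
 [-16.  -3.  18.]
 [-20.   2.  27.]]
[509.0105859  337.05495556 198.2732162 ] [3.14093862e+00 8.80242197e-04 3.08483722e+00] 11.1833
```

View pics/crop2.png

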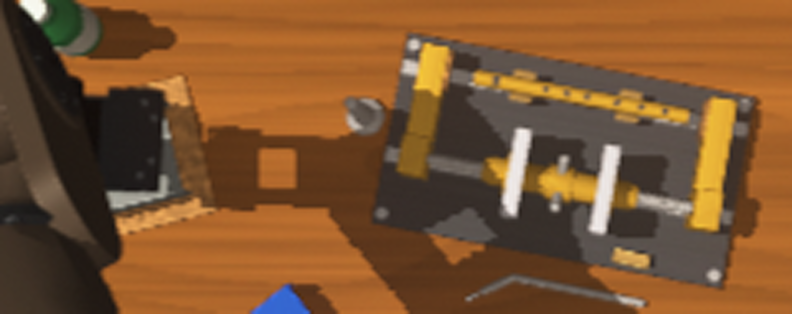

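The crop shows the bare sleeve between the cheeks, with spoke tips at about (563,157) and (556,205). By depth the upper spokes sit at roughly ±45°. The guard is on the mat, partly hidden by the arm. I close the fingers and go to the robot-side of the spokes.

Request:
step_arm(
  plan=[
    {"x":0,"y":0,"z":0,"rx":0,"ry":0,"rz":0.6},
    {"x":0,"y":0,"z":0,"rx":0,"ry":0,"rz":0.6},
    {"x":0,"y":-1,"z":0,"rx":0,"ry":0,"rz":0},
    {"x":0,"y":-1,"z":0,"rx":0,"ry":0,"rz":0},
    {"x":0,"y":-1,"z":0,"rx":0,"ry":0,"rz":0},
    {"x":0,"y":-1,"z":0,"rx":0,"ry":0,"rz":0},
    {"x":0,"y":-1,"z":0,"rx":0,"ry":0,"rz":0},
    {"x":0,"y":-1,"z":0,"rx":0,"ry":0,"rz":0},
    {"x":0,"y":-1,"z":0,"rx":0,"ry":0,"rz":0},
    {"x":0,"y":-1,"z":0,"rx":0,"ry":0,"rz":0},
  ],
  jaw=1,
)

```text
t: 12.02
eef_pos: [475.9, 138.7, 197.7]
tcp_rot: [3.141, 0.001, 2.98]
ft_force: [0.6, -0.2, 0.2]
opening: 0.357
grip_force: 0.0
```

Request:
step_arm(
  plan=[
    {"x":0,"y":-1,"z":0,"rx":0,"ry":0,"rz":0},
    {"x":0,"y":-1,"z":0,"rx":0,"ry":0,"rz":0},
    {"x":0,"y":-1,"z":0,"rx":0,"ry":0,"rz":0},
    {"x":0,"y":-1,"z":0,"rx":0,"ry":0,"rz":0},
    {"x":0,"y":-1,"z":0,"rx":0,"ry":0,"rz":0},
    {"x":0,"y":-1,"z":0,"rx":0,"ry":0,"rz":0},
    {"x":-0.1,"y":-0.35,"z":0.5,"rx":0,"ry":0,"rz":0},
    {"x":0,"y":0,"z":0.5,"rx":0,"ry":0,"rz":0},
    {"x":0,"y":0,"z":0.5,"rx":0,"ry":0,"rz":0},
    {"x":0,"y":0,"z":0.5,"rx":0,"ry":0,"rz":0},
  ],
)

```text
t: 12.85
eef_pos: [452.7, -17.6, 147.2]
tcp_rot: [3.142, 0.001, 2.979]
ft_force: [0.4, 0.2, -1.2]
opening: 0.002
grip_force: 0.0
```

```bash
python3 - <<'E'
from h import *
s=state(); print(s['t'],s['opening'],s['ft_force']); go(448.5,-16.3,77,2.966)
c=shot('top','top3'); P=pts(c); z=P[...,2]
m=(abs(P[...,0]-509)<75)&(abs(P[...,1]-336)<75)&(abs(z-42)<6); print('guard plate',m.sum(),cv2.minAreaRect(P[m][:,:2].astype(np.float32)),P[m][:,2].mean())
E
```

```text
12.85 0.002465358525751315 [ 0.39985635  0.23083952 -1.23087513]
units total xyz [0.18 0.02 2.81] r [0.   0.01 0.13]
guard plate 800 ((510.0327453613281, 335.89691162109375), (80.13804626464844, 86.61289978027344), 14.194957733154297) 41.601442707570385
```

The guard stands centred on the mat: its plate is at (510,336) with its upper face at z≈42. Descend beside the spokes.

Request:
step_arm(
  plan=[
    {"x":0.18,"y":0,"z":0.3,"rx":0,"ry":0,"rz":0.13},
    {"x":0,"y":0,"z":0.5,"rx":0,"ry":0,"rz":0},
    {"x":0,"y":0,"z":0.5,"rx":0,"ry":0,"rz":0},
    {"x":0,"y":0,"z":0.5,"rx":0,"ry":0,"rz":0},
    {"x":0,"y":0,"z":0.5,"rx":0,"ry":0,"rz":0},
    {"x":0,"y":0,"z":0.3,"rx":0,"ry":0,"rz":0},
    {"x":0,"y":0,"z":0.2,"rx":0,"ry":0,"rz":0},
    {"x":0,"y":0,"z":0,"rx":0,"ry":0,"rz":0},
    {"x":-0.1,"y":0,"z":0,"rx":0,"ry":0,"rz":0},
    {"x":-0.1,"y":0,"z":0,"rx":0,"ry":0,"rz":0},
  ],
)

```text
t: 13.73
eef_pos: [453.7, -17.4, 77.7]
tcp_rot: [3.142, 0.001, 2.964]
ft_force: [0.2, -0.5, -0.7]
opening: 0.002
grip_force: 0.0
```

Request:
step_arm(
  plan=[
    {"x":-0.15,"y":0,"z":0,"rx":0,"ry":0,"rz":0},
    {"x":-0.15,"y":0,"z":0,"rx":0,"ry":0,"rz":0},
    {"x":-0.15,"y":0,"z":0,"rx":0,"ry":0,"rz":0},
    {"x":-0.15,"y":0,"z":0,"rx":0,"ry":0,"rz":0},
    {"x":-0.15,"y":0,"z":0,"rx":0,"ry":0,"rz":0},
    {"x":-0.15,"y":0,"z":0,"rx":0,"ry":0,"rz":0},
    {"x":-0.15,"y":0,"z":0,"rx":0,"ry":0,"rz":0},
    {"x":-0.15,"y":0,"z":0,"rx":0,"ry":0,"rz":0},
    {"x":-0.1,"y":0,"z":0,"rx":0,"ry":0,"rz":0},
    {"x":0,"y":0,"z":0,"rx":0,"ry":0,"rz":0},
  ],
)

```text
t: 14.57
eef_pos: [485.7, -23.3, 77.0]
tcp_rot: [3.142, 0.0, 2.964]
ft_force: [-2.3, -0.5, 0.2]
opening: 0.004
grip_force: 1.3
```

Request:
step_arm(
  plan=[
    {"x":-0.15,"y":0,"z":0,"rx":0,"ry":0,"rz":0},
    {"x":-0.15,"y":0,"z":0,"rx":0,"ry":0,"rz":0},
    {"x":-0.15,"y":0,"z":0,"rx":0,"ry":0,"rz":0},
    {"x":-0.15,"y":0,"z":0,"rx":0,"ry":0,"rz":0},
    {"x":-0.1,"y":0,"z":0,"rx":0,"ry":0,"rz":0},
    {"x":0,"y":0,"z":0,"rx":0,"ry":0,"rz":0},
    {"x":0,"y":0,"z":-0.5,"rx":0,"ry":0,"rz":0},
    {"x":0,"y":0,"z":-1,"rx":0,"ry":0,"rz":0},
    {"x":0,"y":0,"z":-1,"rx":0,"ry":0,"rz":0},
    {"x":0,"y":0,"z":0,"rx":0,"ry":0,"rz":0},
  ],
)

```text
t: 15.4
eef_pos: [504.7, -26.6, 143.5]
tcp_rot: [3.141, 0.007, 2.964]
ft_force: [0.5, -0.1, 0.1]
opening: 0.006
grip_force: 0.0
```

Request:
step_arm(
  plan=[
    {"x":0.9,"y":0,"z":0,"rx":0,"ry":0,"rz":0},
    {"x":0.9,"y":0,"z":0,"rx":0,"ry":0,"rz":0},
    {"x":0.5,"y":0,"z":0,"rx":0,"ry":0,"rz":0},
    {"x":0,"y":0,"z":0,"rx":0,"ry":0,"rz":0},
    {"x":0,"y":0,"z":0,"rx":0,"ry":0,"rz":0},
    {"x":0,"y":0,"z":0,"rx":0,"ry":0,"rz":0},
    {"x":0,"y":0,"z":0,"rx":0,"ry":0,"rz":0},
    {"x":0,"y":0,"z":0,"rx":0,"ry":0,"rz":0},
    {"x":0,"y":0,"z":0,"rx":0,"ry":0,"rz":0},
    {"x":0,"y":0,"z":0,"rx":0,"ry":0,"rz":0},
  ],
)

```text
t: 16.23
eef_pos: [446.1, -16.1, 139.5]
tcp_rot: [3.142, -0.0, 2.964]
ft_force: [0.5, -1.1, 0.6]
opening: 0.004
grip_force: 0.0
```

```bash
cat >> h.py <<'E'
def spokes(n):
    y=np.array([.1745,.9847]);x=np.array([.9847,-.1745])
    for cam in ('wrist','top'):
        c=shot(cam,n+cam); P=pts(c).reshape(-1,3)
        D=P[:,:2]-[491.8,-24]; q=np.c_[D@x,D@y,P[:,2]-60]
        m=(abs(q[:,1])<8)&(np.hypot(q[:,0],q[:,2])>19)&(np.hypot(q[:,0],q[:,2])<36)&(q[:,2]>-5)
        a=np.degrees(np.arctan2(q[m,0],q[m,2])); print(cam,'spoke deg hist',dict(zip(*np.unique((a//10*10).astype(int),return_counts=True))))
        for sgn in (1,-1):
            g=(q[:,2]>10)&(q[:,2]<20)&(abs(q[:,0]-55)<40)&(sgn*q[:,1]>85)&(sgn*q[:,1]<150)
            b=(q[:,2]>5)&(q[:,2]<21)&(abs(q[:,0]-40)<50)&(sgn*q[:,1]>80)&(sgn*q[:,1]<150)
            yy=sgn*q[b,1]; print('jaw block y',sgn,b.sum(),np.percentile(yy,[2,50,98]).round(1) if b.sum() else '')
    print(state()['t'],state()['eef_pos'])
E
python3 -c "
from h import *
spokes('s1')"
```

```text
wrist spoke deg hist {}
jaw block y 1 875 [ 94.2 110.7 123.8]
jaw block y -1 879 [ 92.6 108.5 121.6]
top spoke deg hist {np.int64(50): np.int64(4), np.int64(60): np.int64(4)}
jaw block y 1 82 [ 90.9 110.3 122.2]
jaw block y -1 80 [ 99.5 113.7 125.1]
16.3333 [445.93148085 -16.09019051 139.55533942]
```

Spoke now at about +60°, the next at −30°. Second stroke.

Request:
step_arm(
  plan=[
    {"x":0,"y":0,"z":0.7,"rx":0,"ry":0,"rz":0},
    {"x":0,"y":0,"z":0.7,"rx":0,"ry":0,"rz":0},
    {"x":0,"y":0,"z":0.7,"rx":0,"ry":0,"rz":0},
    {"x":-0.2,"y":0,"z":0.4,"rx":0,"ry":0,"rz":0},
    {"x":-0.2,"y":0,"z":0,"rx":0,"ry":0,"rz":0},
    {"x":-0.2,"y":0,"z":0,"rx":0,"ry":0,"rz":0},
    {"x":-0.2,"y":0,"z":0,"rx":0,"ry":0,"rz":0},
    {"x":-0.2,"y":0,"z":0,"rx":0,"ry":0,"rz":0},
    {"x":-0.15,"y":0,"z":0,"rx":0,"ry":0,"rz":0},
    {"x":-0.15,"y":0,"z":0,"rx":0,"ry":0,"rz":0},
  ],
)

```text
t: 17.17
eef_pos: [478.3, -21.9, 77.9]
tcp_rot: [3.142, 0.001, 2.964]
ft_force: [-3.9, -0.8, 3.4]
opening: 0.009
grip_force: 2.1
```

Request:
step_arm(
  plan=[
    {"x":-0.15,"y":0,"z":0,"rx":0,"ry":0,"rz":0},
    {"x":-0.15,"y":0,"z":0,"rx":0,"ry":0,"rz":0},
    {"x":-0.15,"y":0,"z":0,"rx":0,"ry":0,"rz":0},
    {"x":-0.15,"y":0,"z":0,"rx":0,"ry":0,"rz":0},
    {"x":-0.15,"y":0,"z":0,"rx":0,"ry":0,"rz":0},
    {"x":0,"y":0,"z":0,"rx":0,"ry":0,"rz":0},
    {"x":0,"y":0,"z":0,"rx":0,"ry":0,"rz":0},
    {"x":0,"y":0,"z":0,"rx":0,"ry":0,"rz":0},
    {"x":0,"y":0,"z":0,"rx":0,"ry":0,"rz":0},
    {"x":0,"y":0,"z":0,"rx":0,"ry":0,"rz":0},
  ],
)

```text
t: 18.0
eef_pos: [496.5, -25.2, 77.2]
tcp_rot: [3.141, 0.001, 2.964]
ft_force: [-0.0, -1.0, 0.5]
opening: 0.005
grip_force: 0.2
```

Request:
step_arm(
  plan=[
    {"x":-0.15,"y":0,"z":0,"rx":0,"ry":0,"rz":0},
    {"x":-0.15,"y":0,"z":0,"rx":0,"ry":0,"rz":0},
    {"x":-0.05,"y":0,"z":0,"rx":0,"ry":0,"rz":0},
    {"x":0,"y":0,"z":0,"rx":0,"ry":0,"rz":0},
    {"x":0,"y":0,"z":-0.5,"rx":0,"ry":0,"rz":0},
    {"x":0,"y":0,"z":-1,"rx":0,"ry":0,"rz":0},
    {"x":0,"y":0,"z":-1,"rx":0,"ry":0,"rz":0},
    {"x":0.8,"y":0,"z":0,"rx":0,"ry":0,"rz":0},
    {"x":0.8,"y":0,"z":0,"rx":0,"ry":0,"rz":0},
    {"x":0.7,"y":0,"z":0,"rx":0,"ry":0,"rz":0},
  ],
)

```text
t: 18.83
eef_pos: [447.6, -16.4, 140.0]
tcp_rot: [3.141, 0.001, 2.964]
ft_force: [0.1, 0.1, 0.2]
opening: 0.008
grip_force: 0.0
```

```bash
python3 -c "
from h import *
spokes('s2')"
```

```text
wrist spoke deg hist {}
jaw block y 1 851 [ 95.6 104.1 116.8]
jaw block y -1 861 [ 93.7 102.1 114.8]
top spoke deg hist {np.int64(40): np.int64(1), np.int64(50): np.int64(5), np.int64(60): np.int64(5), np.int64(70): np.int64(1)}
jaw block y 1 75 [ 88.1 104.8 115.5]
jaw block y -1 74 [ 96.7 107.7 117.4]
18.9333 [446.51251443 -16.06504407 139.84005431]
```

Both jaws moved in 6.6 mm (one quarter turn), with about 0.5 rad left. Third stroke, creeping at the end.

Request:
step_arm(
  plan=[
    {"x":0,"y":0,"z":0.7,"rx":0,"ry":0,"rz":0},
    {"x":0,"y":0,"z":0.7,"rx":0,"ry":0,"rz":0},
    {"x":0,"y":0,"z":0.7,"rx":0,"ry":0,"rz":0},
    {"x":-0.2,"y":0,"z":0.4,"rx":0,"ry":0,"rz":0},
    {"x":-0.2,"y":0,"z":0,"rx":0,"ry":0,"rz":0},
    {"x":-0.2,"y":0,"z":0,"rx":0,"ry":0,"rz":0},
    {"x":-0.2,"y":0,"z":0,"rx":0,"ry":0,"rz":0},
    {"x":-0.1,"y":0,"z":0,"rx":0,"ry":0,"rz":0},
    {"x":-0.1,"y":0,"z":0,"rx":0,"ry":0,"rz":0},
    {"x":0,"y":0,"z":0,"rx":0,"ry":0,"rz":0},
  ],
)

```text
t: 19.77
eef_pos: [473.6, -21.1, 77.7]
tcp_rot: [3.142, 0.001, 2.964]
ft_force: [-1.9, -0.1, -0.1]
opening: 0.008
grip_force: 0.8
```

Request:
step_arm(
  plan=[
    {"x":-0.06,"y":0,"z":0,"rx":0,"ry":0,"rz":0},
    {"x":-0.06,"y":0,"z":0,"rx":0,"ry":0,"rz":0},
    {"x":-0.06,"y":0,"z":0,"rx":0,"ry":0,"rz":0},
    {"x":0,"y":0,"z":0,"rx":0,"ry":0,"rz":0},
    {"x":0,"y":0,"z":0,"rx":0,"ry":0,"rz":0},
    {"x":0,"y":0,"z":0,"rx":0,"ry":0,"rz":0},
    {"x":0,"y":0,"z":0,"rx":0,"ry":0,"rz":0},
    {"x":0,"y":0,"z":0,"rx":0,"ry":0,"rz":0},
    {"x":0,"y":0,"z":0,"rx":0,"ry":0,"rz":0},
    {"x":0,"y":0,"z":0,"rx":0,"ry":0,"rz":0},
  ],
)

```text
t: 20.6
eef_pos: [477.3, -21.7, 77.1]
tcp_rot: [3.141, 0.0, 2.964]
ft_force: [-3.2, -1.9, 2.8]
opening: 0.005
grip_force: 1.6
```

Steps of about 1 mm, watching the force.

Request:
step_arm(
  plan=[
    {"x":-0.04,"y":0,"z":0,"rx":0,"ry":0,"rz":0},
    {"x":0,"y":0,"z":0,"rx":0,"ry":0,"rz":0},
    {"x":-0.04,"y":0,"z":0,"rx":0,"ry":0,"rz":0},
    {"x":0,"y":0,"z":0,"rx":0,"ry":0,"rz":0},
    {"x":0,"y":0,"z":0,"rx":0,"ry":0,"rz":0},
    {"x":0,"y":0,"z":0,"rx":0,"ry":0,"rz":0},
    {"x":0,"y":0,"z":0,"rx":0,"ry":0,"rz":0},
    {"x":0,"y":0,"z":0,"rx":0,"ry":0,"rz":0},
    {"x":0,"y":0,"z":0,"rx":0,"ry":0,"rz":0},
    {"x":0,"y":0,"z":0,"rx":0,"ry":0,"rz":0},
  ],
)

```text
t: 21.43
eef_pos: [478.0, -21.9, 77.0]
tcp_rot: [3.142, -0.003, 2.964]
ft_force: [-8.4, -0.1, 6.5]
opening: 0.006
grip_force: 4.5
```

Request:
step_arm(
  plan=[
    {"x":-0.04,"y":0,"z":0,"rx":0,"ry":0,"rz":0},
    {"x":0,"y":0,"z":0,"rx":0,"ry":0,"rz":0},
    {"x":-0.04,"y":0,"z":0,"rx":0,"ry":0,"rz":0},
    {"x":0,"y":0,"z":0,"rx":0,"ry":0,"rz":0},
    {"x":0,"y":0,"z":0,"rx":0,"ry":0,"rz":0},
    {"x":0,"y":0,"z":0,"rx":0,"ry":0,"rz":0},
    {"x":0,"y":0,"z":0,"rx":0,"ry":0,"rz":0},
    {"x":0,"y":0,"z":0,"rx":0,"ry":0,"rz":0},
    {"x":0,"y":0,"z":0,"rx":0,"ry":0,"rz":0},
    {"x":0,"y":0,"z":0,"rx":0,"ry":0,"rz":0},
  ],
)

```text
t: 22.27
eef_pos: [478.7, -21.9, 76.9]
tcp_rot: [3.142, -0.006, 2.964]
ft_force: [-13.2, 0.2, 10.9]
opening: 0.004
grip_force: 7.3
```

```bash
python3 - <<'E'
from h import *
spokes('s3')
c=load('s3wrist'); I=c['image'][120:330,130:430]
cv2.imwrite('pics/c3.png',cv2.resize(I,None,fx=2.6,fy=2.6,interpolation=cv2.INTER_CUBIC)[:,:,::-1])
E
```

```text
wrist spoke deg hist {np.int64(-100): np.int64(2), np.int64(-90): np.int64(191), np.int64(-80): np.int64(53), np.int64(-60): np.int64(43), np.int64(-50): np.int64(73), np.int64(-40): np.int64(3)}
jaw block y 1 1665 [ 93.3 101.2 114.5]
jaw block y -1 1643 [ 91.3  99.1 112.6]
top spoke deg hist {}
jaw block y 1 56 [ 96.9 105.  113.2]
jaw block y -1 53 [100.7 108.  115.7]
22.3667 [478.70071523 -21.94627841  76.91958978]
```

View pics/c3.png

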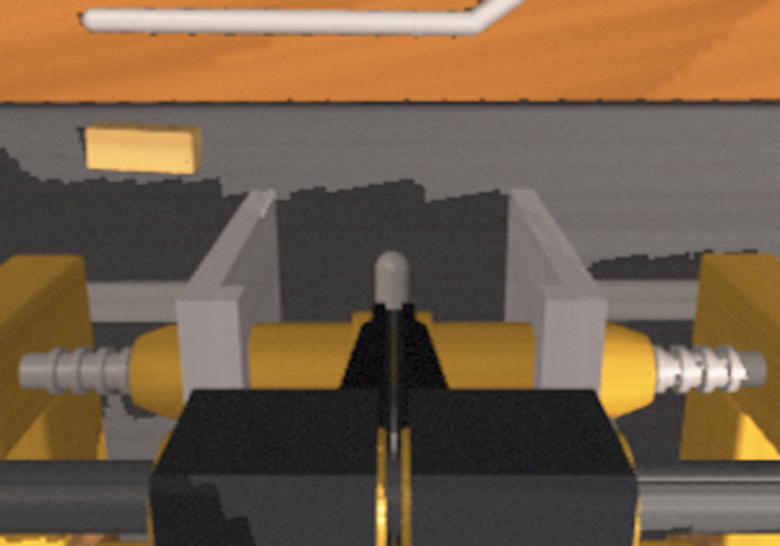

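The crop shows a near spoke lying horizontal at (391,275), so another is straight up against the finger. With the force rising steeply, this matches θ≈4.71. One small extra nudge, then lift clear.

Request:
step_arm(
  plan=[
    {"x":-0.04,"y":0,"z":0,"rx":0,"ry":0,"rz":0},
    {"x":-0.02,"y":0,"z":0,"rx":0,"ry":0,"rz":0},
    {"x":0,"y":0,"z":0,"rx":0,"ry":0,"rz":0},
    {"x":0,"y":0,"z":0,"rx":0,"ry":0,"rz":0},
    {"x":0,"y":0,"z":0,"rx":0,"ry":0,"rz":0},
    {"x":0,"y":0,"z":0,"rx":0,"ry":0,"rz":0},
    {"x":0,"y":0,"z":0,"rx":0,"ry":0,"rz":0},
    {"x":0,"y":0,"z":0,"rx":0,"ry":0,"rz":0},
    {"x":0,"y":0,"z":0,"rx":0,"ry":0,"rz":0},
    {"x":0,"y":0,"z":0,"rx":0,"ry":0,"rz":0},
  ],
)

```text
t: 23.2
eef_pos: [479.2, -22.1, 76.9]
tcp_rot: [-3.141, -0.008, 2.964]
ft_force: [-17.1, -0.2, 13.1]
opening: 0.004
grip_force: 10.1
```

Request:
step_arm(
  plan=[
    {"x":0.1,"y":0,"z":0,"rx":0,"ry":0,"rz":0},
    {"x":0.2,"y":0,"z":0,"rx":0,"ry":0,"rz":0},
    {"x":0.2,"y":0,"z":-0.3,"rx":0,"ry":0,"rz":0},
    {"x":0.3,"y":0,"z":-0.8,"rx":0,"ry":0,"rz":0},
    {"x":0.5,"y":0,"z":-1,"rx":0,"ry":0,"rz":0},
    {"x":0.5,"y":0,"z":-1,"rx":0,"ry":0,"rz":0},
    {"x":0.5,"y":0,"z":-1,"rx":0,"ry":0,"rz":0},
    {"x":0.5,"y":0,"z":-1,"rx":0,"ry":0,"rz":0},
    {"x":0,"y":0,"z":-1,"rx":0,"ry":0,"rz":0},
    {"x":0,"y":0,"z":0,"rx":0,"ry":0,"rz":0},
  ],
)

```text
t: 24.03
eef_pos: [415.1, -10.4, 234.1]
tcp_rot: [3.141, 0.008, 2.964]
ft_force: [-0.1, 0.2, 0.5]
opening: 0.005
grip_force: 0.0
```

```bash
python3 - <<'E'
from h import *
spokes('s4')
a=load('s4top')['image'][175:270,110:350]; b=load('s4scene') if 0 else shot('scene','s4sc')
A=cv2.resize(a,(792,314),interpolation=cv2.INTER_CUBIC); B=cv2.resize(b['image'][170:265,190:390],(600,285),interpolation=cv2.INTER_CUBIC)
B=np.pad(B,((0,0),(0,192),(0,0))); cv2.imwrite('pics/c4.png',np.vstack([A,B])[:,:,::-1])
E
```

```text
wrist spoke deg hist {np.int64(-100): np.int64(4), np.int64(-90): np.int64(65), np.int64(-80): np.int64(6)}
jaw block y 1 443 [ 93.8 103.1 115. ]
jaw block y -1 437 [ 91.6 100.6 112.8]
top spoke deg hist {np.int64(-90): np.int64(1), np.int64(-30): np.int64(1), np.int64(-10): np.int64(3), np.int64(0): np.int64(5), np.int64(10): np.int64(2), np.int64(70): np.int64(5), np.int64(80): np.int64(6), np.int64(90): np.int64(3)}
jaw block y 1 78 [ 87.5 102.1 113.5]
jaw block y -1 85 [ 85.7 103.9 115.2]
24.1333 [414.2390761  -10.31735641 230.52558541]
```

View pics/c4.png

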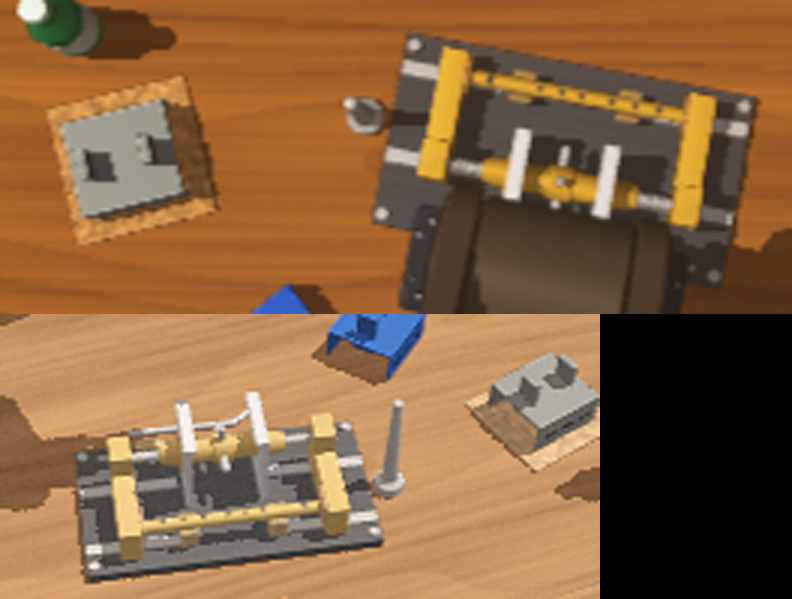

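Both jaws touch the tube ends, at (470,75) and (688,113) in the top crop. The tube lies in its V blocks, a spoke stands straight up at (563,183), and the guard is upright in the middle of the mat.

```bash
python3 -c "
from cell import *
print(job_done())"
```

```text
the job is handed in; nothing more can be done
None
```

I handed the job in at about 24 s: the guard stands upright in the middle of the cork mat, and the sleeve is turned so both jaws bear on the tube, which still lies in its cradle. No result came back from the judging.

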